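# Fold back the wide bay's bifold panel

## Task

Two open-topped stainless bays stand on the welding bench, each closed in front by a two-panel bifold guard that is only partly folded. Open the wider bay completely: push its guard along the track until the two panels are folded flat against each other at the hinge post. Leave the narrower bay's guard as it is.

Things in the scene. Friction and masses are not known exactly. Their poses are not given: they have to be found in the camera images.
- wide_leaf (a joint): Fold angle (rad) of the wider bay's guard: 0 = both panels in line along the track, 1.571 = both square to it, flat together; starts 0.45 to 0.75. Panels upright steel, each 120 mm long, 5 thick, tops 88 mm above the table. First is hinged on the hinge post, second on the first, its free end guided in the straight track. Middle hinge bulges to the robot. Stays where left; a few N move it.
- wide_post (a point): Handle post of the wider guard: upright bare metal rod, 14 mm diameter, on the second panel's free end, from 88 to 138 mm above the table. Point on its axis, 113 mm above the table. It moves only in a straight line along the track, to or from wide_jamb: 240 mm x cos(fold angle) away from it. Nothing else of this bay is higher than 91 mm.
- wide_jamb (a point): Fixed point 113 mm above the table, straight above the hinge post at the wider bay's left (+y) end; the handle post's axis arrives here when the guard is folded flat. Bay fixed to the table, open on top, 270 mm wide, 140 deep behind the track, turned up to 15 degrees; side walls end 76 mm, rear wall 51 mm above the table.
- narrow_post (a point): Handle post of the narrower bay's guard, to be left alone: same rod (14 mm diameter, 88 to 138 mm above the table), point on its axis 113 mm above the table. Same mechanism with panels 80 mm long, bay 190 mm wide, hinge post at its right (-y) end.

How it is judged (in metres and radians):
At the end, for the whole second after the job is handed in: The wider bay's guard is folded flat and at rest: fold angle above 1.44 rad (panels within about 15 degrees of each other) and its handle post within 30 mm of the hinge post, seen from above. The narrower bay's handle post is within 20 mm of where it started (value of joint wide_leaf above 1.44 rad and horizontal distance between wide_post and wide_jamb below 0.03 m and velocity of joint wide_leaf between -0.1 and 0.1 rad/s and distance of narrow_post from where it was at the start of the episode below 0.02 m); the robot touches nothing.
It fails at once if The narrower bay's guard must not be moved (its handle post by more than 20 mm) (distance of narrow_post from where it was at the start of the episode above 0.02 m).
It also fails if it takes over 30 s, if anything falls off the work surface, if the arm or the gripper's body presses on something with over 40 N, if the wrist force passes 120 N, or if a joint passes its speed limit or range.

## Robot

A 6-joint arm with a two-finger parallel gripper is mounted at the origin on the work surface. World frame = base frame: x ahead of the robot, y to its left, z up, the work surface at z = 0. Lengths are in mm, angles in rad, forces in N, time in s.
With the tool pointing down it reaches from about 375 to 900 mm from the base axis. Payload 3.1 kg.
Tool frame: the origin (TCP) lies on the mounting face of the last link; the fingertips stand 173 mm ahead of it and the grasp point (between the pads) lies 155 mm ahead of it; z points along the fingers, y is the direction in which the jaws open and shut (so a half turn about z gives the same grasp; the last joint's range is limited). The gripper opens to 85 mm and grips with 20 to 120 N. Pads are 22 mm wide; open, the fingers measure 114 mm over their backs; the gripper's body (76 mm by 85 mm) begins 54 mm behind the grasp point. The pads swing forward as they close: fully open they stand 13 mm farther back than shut.
Start: joints at [-1.472, 0.527, 1.433, -0, 1.181, -0.178], TCP at [170.823, -601.18, 404.71] pointing down, gripper open.
Joint ranges: [-3.08, 3.08], [-0.75, 2.2], [0.22, 2.44], [-1.43, 4.57], [0, 2.65], [-2.85, 2.85]. Speed limits (rad/s): [2.79, 2.79, 3.14, 3.14, 3.14, 3.14].

## Interface

Orientations are given as a 3x3 rotation matrix whose columns are the frame's x, y, z axes.
In Python, from station import readout, get_image, arm gives the robot as it stands.
- The arm moves only by the shell command python3 -m creep 'ROWS' [FORCE]. ROWS is JSON, a list of rows, each a list of 3 entries, a list of its own where there are three numbers: the opening, from -1 (shut) to 1 (fully open), so that 0 is half open, then the shift along the tool's x, y, z in cm, then the turn, a rotation vector about the tool's x, y, z in degrees. A call has 1 to 8 rows; each row shifts and turns the commanded pose from where the row before left it, along the tool's axes as they then stand; what a row does not reach is not made up. A row lasts 1/8 s, in which the tool goes at most 62.5 mm and 10.7 degrees, less where a joint would pass 70% of its speed; a pose out of reach is approached as far as the arm can. A call with a gripper value outside its range is refused whole. The fingers move at their own pace and stop on an object; FORCE is the grip in N (left out, the last holds). Time passes only in rows, so rows that do not move let the fingers close. It gives the time, the measured TCP pose, the force and the opening at its end, in the units of the state.
- readout.get_state(): the state, without advancing time (a new reading comes with each control period).
- get_image(name): name is "scene" or "side" or "wrist"; returns a dict with "pixels" (400x640x3 uint8, blue, green, red), "range_z" (400x640 float32, mm along the optical axis (not along the pixel's ray), 0 where there is no reading), "fov_y" (degrees; the focal length in pixels is half the picture's height over the tangent of half this angle, whatever the lens; pixels are square), "cx", "cy" (the principal point, pixels), "k1" (the pictures are not rectified: a ray, as slopes to the right and down, at radius r is drawn at 1 + k1 r^2 times it, then the intrinsics apply), "xyz" and "attitude" of the camera in the world. Camera axes: x right, y down, z forward; pixel columns grow to the right and rows downward; lengths in mm; the calibration is good to about 2 mm. A picture is of the moment at which its call begins.
- arm.sign_off(): hands the job in, once; it reports no verdict.
The state is a dict: "t": time; "joint_pos": joint angles; "joint_vel": joint speeds; "joint_efforts": joint torques, N m; "tool_pos": TCP position; "tool_rot": TCP orientation; "contact_force": force on the tool from outside, world axes, zero at the start; "wrist_torque": the same for the moment, N m; "finger_gap": finger opening in mm.
Only numpy, scipy, OpenCV 4.12 (cv2) and the standard library are available. Lean on these libraries where they do the work, as an engineer would, in place of code of your own. Each camera call takes 0.05 s, during which the arm holds its last target. There are 200 camera calls.

## Working session

There is one attempt and no reset: what is moved stays moved. The work goes in short steps, Python scripts to look and compute and a shell command to move; the robot and the scene stay as the last step left them, time stands still between calls to the robot, and variables do not carry over. Pictures are saved under pics/ and viewed, about 8 in all and at most 12, crops included, and the job is handed in when it is done.

```bash
mkdir -p pics; cat > h.py <<'E'
import numpy as np, cv2
from station import readout, get_image, arm
def cam(n):
    d=get_image(n); np.savez(f'pics/{n}.npz',**{k:np.array(v) for k,v in d.items()}); cv2.imwrite(f'pics/{n}.png',d['pixels']); return d
def load(n): return dict(np.load(f'pics/{n}.npz'))
def K(d):
    f=200/np.tan(np.radians(float(d['fov_y']))/2); return np.array([[f,0,float(d['cx'])],[0,f,float(d['cy'])],[0,0,1]])
def rays(d,uv):
    p=cv2.undistortPoints(np.array(uv,float).reshape(-1,1,2),K(d),np.array([float(d['k1']),0,0,0])).reshape(-1,2)
    return np.c_[p,np.ones(len(p))]
def onplane(d,uv,z):
    r=rays(d,uv)@np.array(d['attitude']).T; c=np.array(d['xyz']); return c+r*((z-c[2])/r[:,2])[:,None]
def cloud(d):
    v,u=np.nonzero(d['range_z']>0); r=rays(d,np.c_[u,v])*d['range_z'][v,u][:,None]
    return np.c_[u,v],r@np.array(d['attitude']).T+np.array(d['xyz'])
E
python3 - <<'E'
from h import *
print(readout.get_state())
for n in('scene','side','wrist'):
    d=cam(n); print(n,d['xyz'],np.round(d['attitude'],3).tolist(),d['fov_y'],d['k1'],d['cx'],d['cy'])
E
```

```text
{'t': 0.0, 'joint_pos': array([-1.47254714e+00,  5.28464102e-01,  1.43388975e+00, -3.06947406e-05,
        1.18137041e+00, -1.78484944e-01]), 'joint_vel': array([ 2.01952319e-04, -1.81306772e-03,  7.92969011e-04,  9.43631641e-05,
        8.28129265e-05,  1.10288525e-03]), 'joint_efforts': array([-4.04461452e-04, -4.42353415e+01, -1.78025311e+01, -4.28843541e-04,
        8.22638045e-03,  4.85771253e-06]), 'tool_pos': array([ 170.76001853, -600.86957685,  403.73846558]), 'tool_rot': array([[ 9.61949702e-01,  2.73226490e-01, -2.37352133e-04],
       [ 2.73226369e-01, -9.61947433e-01,  2.11854833e-03],
       [ 3.50523250e-04, -2.10278780e-03, -9.99997728e-01]]), 'contact_force': array([ 0.13601791, -0.49865075,  0.56022844]), 'wrist_torque': array([0.02213835, 0.01344837, 0.02480202]), 'finger_gap': 85.42985848202505}
scene [1069.12733046  377.34363056  683.41646507] [[-0.594, 0.54, -0.597], [0.804, 0.382, -0.455], [-0.018, -0.75, -0.661]] 50.21889762368961 -0.10276512060555075 323.08157297422235 202.0293502312261
side [500.19996849 787.37867251 684.10243851] [[-1.0, 0.005, 0.026], [-0.018, 0.578, -0.816], [-0.019, -0.816, -0.578]] 55.63186327767097 -0.010770570276327312 317.36514424035903 199.01355598942175
wrist [ 241.73507902 -580.98548117  372.05947075] [[0.274, -0.921, -0.277], [-0.962, -0.263, -0.076], [-0.003, 0.288, -0.958]] 64.28740841847639 -0.007480244158708122 317.04846810196284 196.30353596025688
```

View pics/scene.png

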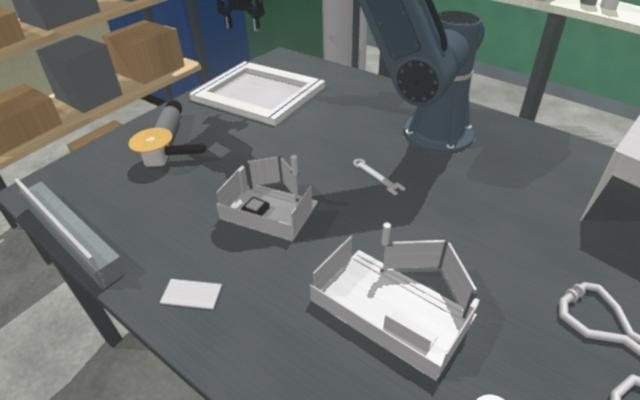

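View pics/side.png

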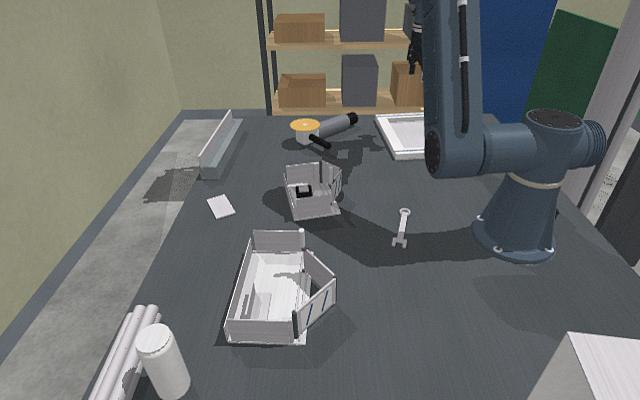

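The scene view shows the wide bay at the lower right, with its handle post at about (387,233) and hinge post at about (472,308). The narrow bay is at about (265,200), with its post at (294,165). The side view shows the wide handle at about (302,237) and the hinge end at about (295,322).

```bash
python3 - <<'E'
from h import *
for n in('scene','side'):
    d=load(n); uv,P=cloud(d)
    m=(P[:,2]>98)&(P[:,2]<145)&(P[:,0]>300)&(P[:,0]<900)&(abs(P[:,1])<350)
    im=np.zeros((400,640),np.uint8); im[uv[m][:,1],uv[m][:,0]]=255
    k,l,s,c=cv2.connectedComponentsWithStats(im)
    for i in range(1,k):
        if s[i,4]<8: continue
        q=P[m][l[uv[m][:,1],uv[m][:,0]]==i]; print(n,s[i],np.median(q,0).round(1),q.min(0).round(),q.max(0).round())
    # wall/panel clouds for wide bay
    m=(P[:,2]>80)&(P[:,2]<95)&(P[:,0]>300)&(P[:,0]<900)&(P[:,1]>-150)&(P[:,1]<350)
    q=P[m]; o=np.argsort(q[:,1]); print(n,q[o][::max(1,len(q)//25)].round().tolist())
d=load('scene'); print(onplane(d,[[387,225],[295,157]],138),onplane(d,[[440,241],[470,303]],88),onplane(d,[[475,300]],91))
c=cv2.resize(d['pixels'][200:390,290:500],None,fx=3.5,fy=3,interpolation=2); cv2.imwrite('pics/c1.png',c)
c=cv2.resize(load('side')['pixels'][220:350,210:350],None,fx=4,fy=4,interpolation=2); cv2.imwrite('pics/c2.png',c)
E
```

```text
scene [291 155   7  18 104] [ 493.9 -139.7  121.5] [ 484. -151.   98.] [ 498. -135.  138.]
scene [381 222   9  21 142] [563.5 134.2 122.6] [552. 126.  98.] [567. 139. 139.]
scene [[493.0, -150.0, 86.0], [565.0, 128.0, 93.0], [543.0, 138.0, 89.0], [549.0, 144.0, 89.0], [539.0, 149.0, 86.0], [535.0, 157.0, 88.0], [533.0, 166.0, 86.0], [525.0, 173.0, 89.0], [520.0, 182.0, 88.0], [515.0, 190.0, 88.0], [508.0, 197.0, 87.0], [502.0, 205.0, 88.0], [495.0, 212.0, 86.0], [489.0, 220.0, 84.0], [490.0, 228.0, 81.0], [489.0, 236.0, 87.0], [500.0, 246.0, 84.0], [509.0, 255.0, 81.0], [516.0, 263.0, 82.0], [519.0, 272.0, 85.0], [532.0, 281.0, 87.0], [542.0, 289.0, 80.0], [546.0, 296.0, 82.0], [554.0, 304.0, 86.0], [560.0, 311.0, 82.0], [561.0, 316.0, 86.0]]
side [328 167   5  13  63] [ 491.5 -137.7  119.8] [ 486. -144.   99.] [ 497. -133.  137.]
side [298 229   7  17  97] [558.9 140.  121.5] [552. 129. 100.] [566. 144. 138.]
side [[480.0, -144.0, 85.0], [491.0, -135.0, 94.0], [547.0, 141.0, 91.0], [551.0, 145.0, 88.0], [542.0, 152.0, 86.0], [535.0, 166.0, 87.0], [525.0, 176.0, 87.0], [514.0, 186.0, 88.0], [512.0, 194.0, 84.0], [503.0, 205.0, 88.0], [492.0, 213.0, 88.0], [490.0, 222.0, 88.0], [482.0, 232.0, 84.0], [491.0, 241.0, 87.0], [499.0, 249.0, 86.0], [503.0, 256.0, 82.0], [511.0, 263.0, 87.0], [515.0, 269.0, 86.0], [527.0, 277.0, 89.0], [533.0, 283.0, 87.0], [535.0, 290.0, 89.0], [539.0, 297.0, 86.0], [546.0, 302.0, 89.0], [554.0, 309.0, 88.0], [556.0, 315.0, 83.0], [559.0, 319.0, 88.0], [567.0, 323.0, 85.0]]
[[ 560.24793034  134.32490949  138.        ]
 [ 491.57095314 -138.02733627  138.        ]] [[492.85148825 217.24025831  88.        ]
 [595.09667474 320.58672357  88.        ]] [[586.91639954 325.50827892  91.        ]]
```

View pics/c1.png

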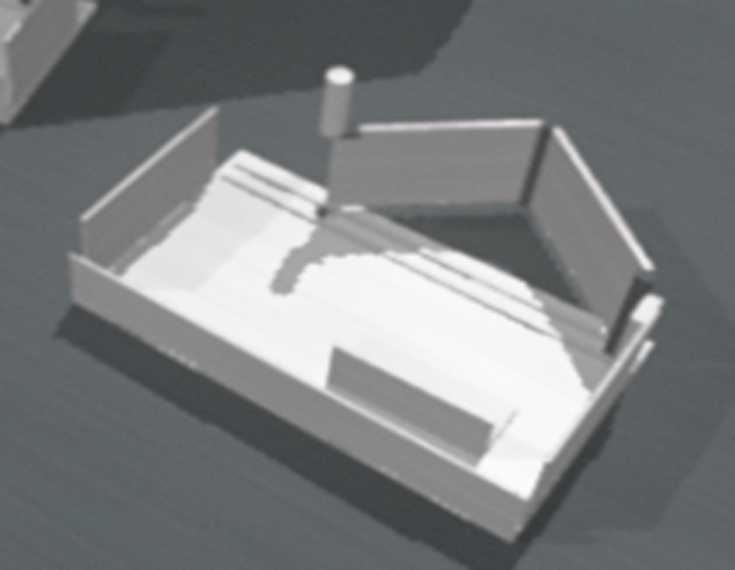

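View pics/c2.png

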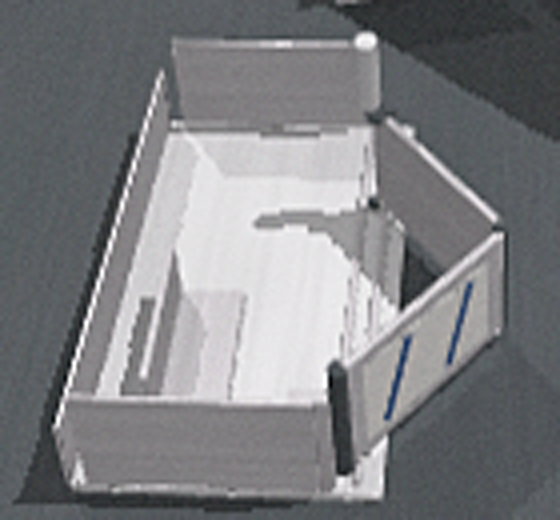

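```bash
python3 - <<'E'
from h import *
d=load('scene'); post=np.array([559.5,134.])
c=lambda p:[290+p[0]/3.5,200+p[1]/3]
a=onplane(d,[c((72,256)),c((518,513))],51); v=(a[1]-a[0])[:2]; print('rear',a.round(),np.linalg.norm(v),np.degrees(np.arctan2(-v[0],v[1])))
for n in('scene','side'):
    uv,P=cloud(load(n)); q=P[(P[:,2]>70)&(P[:,2]<95)&(P[:,0]>300)&(P[:,0]<700)]
    L=[]
    for lo,hi in((150,212),(242,305)):
        s=q[(q[:,1]>lo)&(q[:,1]<hi)&(q[:,0]<565)&(q[:,0]>480)][:,:2].astype(np.float32)
        s=s[s[:,0]<560]; l=cv2.fitLine(s,cv2.DIST_HUBER,0,.01,.01).ravel(); L.append(l)
    x=[np.degrees(np.arctan2(l[0],l[1])) for l in L]
    A=np.c_[L[0][:2],-L[1][:2]]; t=np.linalg.solve(A,L[1][2:]-L[0][2:]); M=L[0][2:]+t[0]*L[0][:2]
    print(n,x,'mid hinge',M,'dist to post',np.linalg.norm(M-post))
E
```

```text
rear [[698.  61.  51.]
 [716. 327.  51.]] 266.17569043793424 -3.8427093414728812
scene [np.float32(142.27478), np.float32(42.07476)] mid hinge [483.98434 227.44266] dist to post 120.14218436268203
side [np.float32(141.8814), np.float32(42.029167)] mid hinge [481.73724 231.82831] dist to post 124.96969289217076
```

```bash
python3 -m creep '[[1,[4.4,-4.0,0],[0,0,9]],[1,[4.5,-4,0],[0,0,8]],[1,[3,-5.3,0],[0,0,0]],[1,[3,-5.3,0],[0,0,0]],[1,[3,-5.3,0],[0,0,0]],[1,[3,-5.3,0],[0,0,0]],[1,[3,-5.3,0],[0,0,0]],[1,[3,-5.3,0],[0,0,0]]]' 20
```

```text
t: 1.15
tool_pos: [429.1, -189.5, 404.7]
tool_rot: [[1.0, -0.02, 0.0], [-0.02, -1.0, -0.0], [0.0, 0.0, -1.0]]
contact_force: [0.9, -0.7, -0.2]
finger_gap: 85.3
```

```bash
python3 -m creep '[[1,[2.1,-5.4,0],[0,0,0]],[1,[2.1,-5.4,0],[0,0,0]],[1,[2.1,-5.4,0],[0,0,0]],[1,[2.1,-5.4,0],[0,0,0]],[1,[2.1,-5.4,0],[0,0,0]],[1,[2.1,-5.6,0],[0,0,0]],[1,[0,0,0],[0,0,0]],[1,[0,0,0],[0,0,0]]]'; python3 - <<'E'
from h import *
d=cam('wrist'); print(d['xyz'],readout.get_state()['tool_pos'])
uv,P=cloud(d)
m=(P[:,2]>130)&(P[:,2]<145)&(P[:,1]>60)&(P[:,1]<330)&(P[:,0]<650)
q=P[m]; print(len(q),q.mean(0) if len(q) else 0)
E
```

```text
t: 2.15
tool_pos: [560.4, 132.2, 404.2]
tool_rot: [[1.0, -0.019, -0.002], [-0.019, -1.0, -0.001], [-0.002, 0.001, -1.0]]
contact_force: [-0.1, 0.5, -0.2]
finger_gap: 85.4
[634.1036225  130.57198772 372.28101369] [560.38390836 131.48165044 404.31908825]
261 [559.94397465 132.98888169 136.4117499 ]
```

View pics/wrist.png

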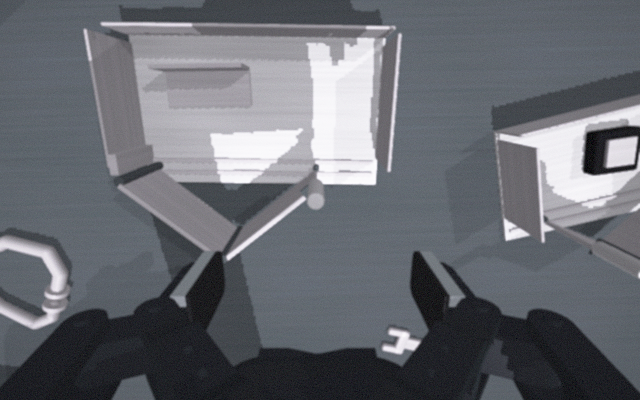

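The wrist view shows the handle post at about (316,193), midway between the jaws; the cloud puts it at (560,133). The hinge end is at the left, around (135,170). I'll descend around the post and narrow the jaws without gripping.

```bash
python3 -m creep '[[1,[0,0,4.5],[0,0,0]],[1,[0,0,4.5],[0,0,0]],[1,[0,0,3],[0,0,0]],[1,[0,-0.1,1.4],[0,0,0]],[-0.3,[0,0,0],[0,0,0]],[-0.3,[0,0,0],[0,0,0]],[-0.3,[0,0,0],[0,0,0]],[-0.3,[0,0,0],[0,0,0]]]' 20
```

```text
t: 3.2
tool_pos: [561.1, 133.3, 271.7]
tool_rot: [[1.0, -0.02, 0.002], [-0.02, -1.0, 0.0], [0.002, -0.0, -1.0]]
contact_force: [0.0, 0.7, -0.2]
finger_gap: 29.9
```

```bash
python3 -m creep '[[-0.3,[0.1,-1,0],[0,0,0]],[-0.3,[0.1,-1.5,0],[0,0,0]],[-0.3,[0.1,-1.5,0],[0,0,0]],[-0.3,[0.1,-2,0],[0,0,0]],[-0.3,[0.1,-2,0],[0,0,0]],[-0.3,[0.1,-2,0],[0,0,0]],[-0.3,[0.1,-2,0],[0,0,0]]]'
```

```text
t: 4.08
tool_pos: [570.2, 254.6, 270.6]
tool_rot: [[1.0, -0.02, -0.0], [-0.02, -1.0, 0.0], [-0.0, -0.0, -1.0]]
contact_force: [-0.8, 0.1, 0.9]
finger_gap: 30.0
```

```bash
python3 - <<'E'
from h import *
for n in('scene','side'):
    d=cam(n); uv,P=cloud(d)
    m=(P[:,2]>78)&(P[:,2]<95)&(P[:,0]>380)&(P[:,0]<620)&(P[:,1]>60)&(P[:,1]<340)
    q=P[m]; i=q[:,0].argmin(); print(n,len(q),q[i],q[:,1].min(),readout.get_state()['tool_pos'])
a=cv2.resize(load('scene')['pixels'][170:390,290:510],(600,600)); cv2.imwrite('pics/c3.png',a)
E
```

```text
scene 261 [444.47871378 283.90593818  86.5317168 ] 238.54431653795538 [570.2985722  256.76847326 270.77086181]
side 638 [445.65095413 291.41679035  78.88459335] 246.20960590234927 [570.20221833 255.51072187 270.69604591]
```

View pics/c3.png

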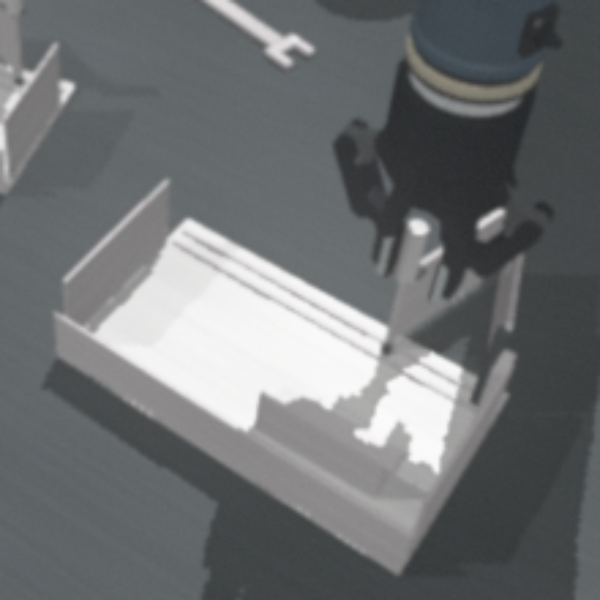

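The post sits between the fingers at about (417,228) in the crop and follows them, and the panels are folding. I'll continue to the end.

```bash
python3 -m creep '[[-0.3,[0,-1.5,0],[0,0,0]],[-0.3,[-0.1,-1.5,0],[0,0,0]],[-0.3,[0,-1.5,0],[0,0,0]],[-0.3,[0,-1,0],[0,0,0]],[-0.3,[0,-0.7,0],[0,0,0]],[-0.3,[0,-0.3,0],[0,0,0]],[-0.3,[0,0,0],[0,0,0]]]'
```

```text
t: 5.05
tool_pos: [570.5, 318.1, 270.7]
tool_rot: [[1.0, -0.02, -0.0], [-0.02, -1.0, -0.0], [-0.0, 0.0, -1.0]]
contact_force: [0.1, -0.5, -0.2]
finger_gap: 30.6
```

```bash
python3 -m creep '[[-0.3,[0,-0.2,0],[0,0,0]],[-0.3,[0,-0.2,0],[0,0,0]],[-0.3,[0,0,0],[0,0,0]]]'
```

```text
t: 5.42
tool_pos: [570.7, 322.0, 270.7]
tool_rot: [[1.0, -0.02, -0.0], [-0.02, -1.0, 0.0], [-0.0, -0.0, -1.0]]
contact_force: [1.0, -1.1, -0.3]
finger_gap: 29.6
```

```bash
python3 -m creep '[[0.4,[0,0,0],[0,0,0]],[0.4,[0,0,0],[0,0,0]],[0.4,[0,0,0],[0,0,0]],[0.4,[0,0,-3],[0,0,0]],[0.4,[0,0,-4],[0,0,0]],[0.4,[0,0,-5],[0,0,0]],[0.4,[-5,2,0],[0,0,0]],[0.4,[-5,3,0],[0,0,0]]]'
python3 -m creep '[[0.4,[-4,5,0],[0,0,0]],[0.4,[-3,6,0],[0,0,0]],[0.4,[0,6,0],[0,0,0]],[0.4,[0,0,0],[0,0,0]]]'
python3 - <<'E'
from h import *
for n in('scene','side'):
    d=cam(n); uv,P=cloud(d)
    m=(P[:,2]>98)&(P[:,2]<145)&(P[:,0]>300)&(P[:,0]<900)&(abs(P[:,1])<350)
    im=np.zeros((400,640),np.uint8); im[uv[m][:,1],uv[m][:,0]]=255
    k,l,s,c=cv2.connectedComponentsWithStats(im)
    for i in range(1,k):
        if s[i,4]<8: continue
        q=P[m][l[uv[m][:,1],uv[m][:,0]]==i]; print(n,s[i],np.median(q,0).round(1))
    m=(P[:,2]>78)&(P[:,2]<95)&(P[:,0]>380)&(P[:,0]<620)&(P[:,1]>60)&(P[:,1]<350)
    q=P[m]; i=q[:,0].argmin(); print(len(q),q[i],q[:,1].min(),q[:,1].max())
a=np.hstack([cv2.resize(load(n)['pixels'][y:y+190,x:x+190],(400,400)) for n,x,y in(('scene',320,190),('side',200,190))]); cv2.imwrite('pics/c4.png',a)
E
```

```text
t: 6.42
tool_pos: [468.8, 273.9, 391.6]
tool_rot: [[1.0, -0.019, 0.003], [-0.019, -1.0, 0.001], [0.003, -0.001, -1.0]]
contact_force: [0.6, -0.4, 0.1]
finger_gap: 59.8
t: 6.92
tool_pos: [399.3, 107.6, 391.1]
tool_rot: [[1.0, -0.027, 0.001], [-0.027, -1.0, -0.001], [0.001, 0.001, -1.0]]
contact_force: [-0.1, 0.2, -0.1]
finger_gap: 59.7
scene [291 155   7  17 102] [ 493.6 -139.8  122.5]
scene [470 268  14  22 181] [569.2 314.1 123.4]
285 [440.22214765 316.7710922   86.08688999] 304.6236493033191 324.3657372754664
side [328 167   5  13  63] [ 491.5 -137.6  119.3]
side [289 290   9  20 134] [564.3 319.7 124.9]
564 [441.82147333 322.43028722  78.66747265] 304.1809501365391 326.9635633796849
```

View pics/c4.png

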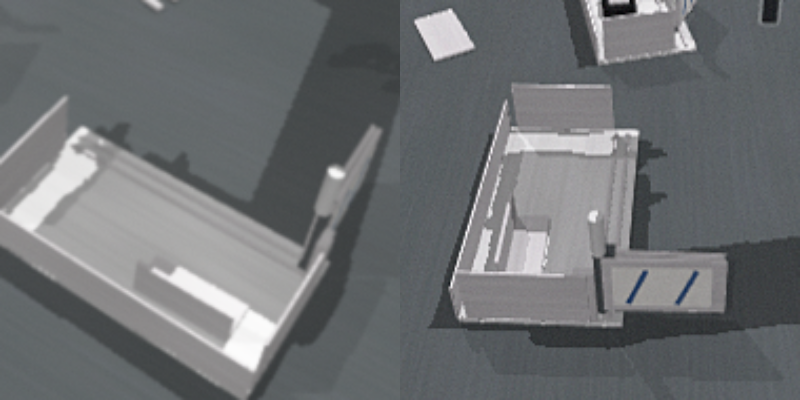

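```bash
python3 -c "
from station import arm
print(arm.sign_off())"
```

```text
the job is handed in; nothing more can be done
None
```

The wider bay's guard is folded flat at its hinge post, and the job is handed in at about 7 s of the 30 s allowed. I lowered half-open jaws around its handle post, pushed it along the track without gripping, then opened, lifted and backed the arm clear.

**Last checks:**
- **Handle post:** both cameras show it moved about 180 mm, against an estimated 184 mm of travel to the hinge post. That leaves roughly 5 mm to go (30 mm allowed) and a fold angle of about 1.55 rad (1.44 needed).
- **Panels:** the last picture shows both panels lying together, square to the track.
- **Narrower bay:** its handle post was measured again within 1 mm of where it started.
- **Forces:** every reading at the end of a move was at most about 1.5 N.

**Disagreements and gaps:** my estimates of the track's direction ranged from about 1° to 4°, but this only shifts the sideways position by a few mm. I did not measure the guard's speed directly; it had been released for over a second when the last pictures were taken.

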